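# Index the drill plate and seat it on its pin

### The arm

A 6-joint arm with a two-finger parallel gripper is mounted at the origin on a cart in front of the work surface, level with it; the furniture and walls round the work are solid. World frame = base frame: x ahead of the robot, y to its left, z up, the work surface at z = 0. Lengths are in m, angles in rad, forces in N, time in s.
With the tool pointing down it reaches from about 0.375 to 0.925 m from the base axis. Payload 5.7 kg.
Tool frame: the origin (TCP) lies at the very end of the fingers, on their centre line; the grasp point (between the pads) lies 19 mm behind it (bot.grip_depth is the distance from the TCP to the grasp point, in m); z points along the fingers, y is the line along which they close (so a half turn about z gives the same grasp; the last joint's range is limited). The gripper opens to 85 mm and grips with 20 to 120 N. Pads are 22 mm wide; open, the fingers measure 114 mm over their backs; the gripper's body (76 mm by 85 mm) begins 54 mm behind the grasp point. The pads swing forward as they close: fully open they stand 13 mm farther back than shut.
Start: joints at [1.026, 0.359, 1.51, -0, 1.272, -0.115], TCP at [0.25, 0.545, 0.231] pointing down, gripper open.
Joint ranges: [-2.97, 2.97], [-1.01, 2.36], [0.21, 2.38], [-0.96, 4.11], [0.2, 2.71], [-2.98, 2.98]. Speed limits (rad/s): [2.39, 2.39, 3.14, 3.14, 3.14, 3.14].

### API

Orientations are given as a unit quaternion [x, y, z, w].
In Python, from workcell import bot gives the robot as it stands.
- The arm moves only by the tool step_arm, never from a script. Its argument "commands" is a list of rows, each an object of numbers: "x", "y", "z": the shift along the tool's x, y, z each as a share of 0.15 m, from -1 to 1; "wx", "wy", "wz": the turn, a rotation vector about the tool's x, y, z each as a share of 45 degrees, from -1 to 1. A call has 1 to 20 rows; each row shifts and turns the commanded pose from where the row before left it, along the tool's axes as they then stand; what a row does not reach is not made up. A row lasts 1/8 s, in which the tool goes at most 62.5 mm and 10.7 degrees, less where a joint would pass 70% of its speed; a pose out of reach is approached as far as the arm can. A call with a number of a shift or a turn outside -1 to 1 is refused whole. A call with a gripper value outside its range is refused whole. "claw" is the opening, from -1 (shut) to 1 (fully open), set as the call begins (left out, the last holds). The fingers move at their own pace and stop on an object; the grip force is fixed at half the most. Time passes only in rows, so rows that do not move let the fingers close. It gives the time, the measured TCP pose, the force, the opening and the grip force at its end, in the units of the state.
- bot.state(): the state, without advancing time (a new reading comes with each control period).
- bot.get_image(name): name is "side" or "top"; returns a dict with "image" (384x512x3 uint8, red, green, blue), "fx", "fy", "cx", "cy" (pixels), "dist" ([k1, k2, p1, p2, k3] as OpenCV has them; the pictures are not rectified), "R" (3x3) and "t" (3): a world point X has camera coordinates R X + t. Camera axes: x right, y down, z forward; pixel columns grow to the right and rows downward; lengths in m; the calibration is good to about 2 mm. A picture is of the moment at which its call begins. There is no depth.
- bot.finish_job(): hands the job in; it is judged then, once.
Trained networks look in a picture, given as the dict that the camera call returned (one of the last four; its "shot" number tells which), for a name from the list of things; names that differ only in an ending like _2 or _b are one class to them, and where a whole thing is asked for, a point or a joint stands for the part that bears it (a point fixed in the world has none). Each returns a list of dicts, best first, with "conf" (0 to 1); they miss things now and then, are a little off and sometimes report something else, mostly with a low value. They report only what shows in the picture. A call takes as long as a camera call.
- bot.outline_of(query, picture): "mask" (384x512 bool, what is visible of it) and "pixel" ([column, row] in pixels, amid what is visible of it).
The state is a dict: "clock": time; "joints": joint angles; "qd": joint speeds; "joint_efforts": joint torques, N m; "eef_pos": TCP position; "tool_rot": TCP orientation; "wrist_force": force on the tool from outside, world axes, zero at the start; "moment": the same for the moment, N m; "finger_gap": opening from 0.0 (shut) to 1.0 (fully open); "finger_force": force on a finger pad.
Only numpy, scipy, OpenCV 4.12 (cv2) and the standard library are available. Lean on these libraries where they do the work, as an engineer would, in place of code of your own. Each camera call takes 0.05 s, during which the arm holds its last target. There are 200 camera calls.

### The job

Turn the round grey metal plate of the drilling jig by pushing its orange peg round with a fingertip, without gripping the peg, until the yellow-marked notch in its rim stands over the red locating pin; then press the black hub down until the plate is fully home on the pin. Do not pull the plate up its spindle, leave the other things on the bench where they are, and finish with the hand clear.

Things in the scene. Friction and masses are not known exactly. Their poses are not given: they have to be found in the camera images.
- jig_base: the drilling jig: a blue round cast foot, 156 mm across and 14 mm thick, bolted to the bench (fixed). Origin: centre of its underside, on the bench top, on the vertical axis of the spindle; z up. The red locating pin stands on its -x side, and a flat red arrowhead, 20 mm wide, on the foot just outside it points at it
- pin_tip (a point): domed tip of the red locating pin, 10 mm in diameter; the pin is fixed to the foot 57 mm from the spindle axis, its tip 29 mm above the bench, 1 mm below the underside of the plate as the plate stands at the start
- notch (a point): the notch in the rim of the plate, marked by a yellow patch 14 x 8 mm on either side: a point in the middle of its width, 57 mm from the axis, at the plate's upper face. The notch is 16 mm wide, open at the rim and cut through the plate, from 45 to 62 mm from the axis. It is over the pin when this point is straight above pin_tip; 3 mm off to either side still enters
- peg_top (a point): centre of the top of the orange finger peg, a round upright post on the plate, 14 mm in diameter and 26 mm high above the plate's upper face, 44 mm from the spindle axis, diametrically opposite the notch. It goes round with the plate
- hub_top (a point): centre of the flat top of the black hub, 40 mm in diameter, on the spindle axis, 12 mm above the plate's upper face; it is 52 mm above the bench at the start and 40 mm when the plate is home
- plate (a joint): angle of the plate about the spindle (rad), counterclockwise from above positive. 0 (or 2 pi) is with the notch over the pin. It starts between 0.8 and 5.48, so the short way may be either way round; it turns freely without stops against a friction of 0.05 N m (about 1 N at the peg) and stays where it is left. The plate is a grey metal disc 124 mm across and 10 mm thick, its upper face 40 mm above the bench at the start, 28 mm when home
- hub (a joint): how far hub and plate have been pressed down the spindle (m): 0 at the start, 0.012 fully home; negative if pulled up. The fit is snug: it takes about 5 N to move it, and it stays where it is left. With the notch off the pin, it goes down only 1 mm and rests on the pin
- peg_half_a: one half of the orange peg, the side that faces counterclockwise; origin on the peg's axis at the plate's upper face
- peg_half_b: the other half of the orange peg, the side that faces clockwise; same origin
- thread_spool: bystander: spool of orange thread, 43 mm across, 47 mm high, origin under its centre
- tape_roll_0: bystander: roll of white tape lying flat, 66 mm across, 22 mm high, origin under its centre
- jar_empty: bystander: empty clear jar with a white lid, 64 mm across, 97 mm high, origin under its centre
- wood_block_0: bystander: light wood offcut, 72 x 127 x 35 mm, long along its y, origin under its centre
- tape_measure: bystander: yellow and black tape measure, 62 x 75 x 73 mm, origin under its centre

How it is judged:
By the outcome, as a careful person would: the job done as asked, in the order asked, and still so for the second after the job is handed in, with the robot touching nothing.
It also fails if it takes over 48 s, if anything falls off the work surface, if the arm or the gripper's body presses on something with over 40 N, if the wrist force passes 120 N, or if a joint passes its speed limit or range.

## Working session

There is one attempt and no reset: what is moved stays moved. The work goes in short steps, Python scripts to look and compute and a tool call to move; the robot and the scene stay as the last step left them, time stands still between calls to the robot, and variables do not carry over. Pictures are saved under pics/ and viewed, at most 10 in all, crops included, and the job is handed in when it is done.

Besides the shell and the picture viewer there is one more tool, called after "Request:" as a command line: name --argument value ..., lists and objects as JSON in quotes. step_arm: Moves the arm, as the interface text tells. Shift numbers are shares of 0.15 m and turn numbers shares of 45 degrees, none past 1 either way. Its arguments: {"type":"object","properties":{"commands":{"type":"array","items":{"type":"object","properties":{"x":{"type":"number"},"y":{"type":"number"},"z":{"type":"number"},"wx":{"type":"number"},"wy":{"type":"number"},"wz":{"type":"number"}}}},"claw":{"type":"number"}},"required":["commands"]}

```bash
mkdir -p pics
cat > h.py <<'E'
import numpy as np, cv2
from workcell import bot
def ray(p,px):
    K=np.array([[p['fx'],0,p['cx']],[0,p['fy'],p['cy']],[0,0,1.]])
    u=cv2.undistortPoints(np.array([[px]],float),K,np.array(p['dist'],float))[0,0]
    R=np.array(p['R']);t=np.array(p['t'])
    return -R.T@t, R.T@np.array([u[0],u[1],1])
def atz(p,px,z):
    c,d=ray(p,px); return c+d*(z-c[2])/d[2]
def proj(p,X):
    K=np.array([[p['fx'],0,p['cx']],[0,p['fy'],p['cy']],[0,0,1.]])
    return cv2.projectPoints(np.array(X,float).reshape(-1,3),cv2.Rodrigues(np.array(p['R'],float))[0],np.array(p['t'],float),K,np.array(p['dist'],float))[0][:,0]
E
python3 - <<'E'
from h import *
s=bot.state();print(s['eef_pos'],s['tool_rot'],s['clock'])
ims=[]
for n in('top','side'):
    p=bot.get_image(n);ims.append(p['image'])
    print(n,-np.array(p['R']).T@np.array(p['t']))
    for q,z in(('jig_base',.007),('notch',.04),('peg_half_a',.055),('hub_top',.052),('thread_spool',.047),('tape_roll_0',.02),('jar_empty',.097),('wood_block_0',.035),('tape_measure',.07)):
        for r in bot.outline_of(q,p)[:2]:
            m=r['mask'];print(q,round(r['conf'],2),np.round(r['pixel']),m.sum(),np.round(atz(p,r['pixel'],z),3))
    cv2.imwrite(f'pics/{n}.png',p['image'][:,:,::-1])
E
```

```text
[0.24965994 0.54484175 0.23043548] [ 2.13221174e-01  9.77003513e-01 -8.84546412e-04 -2.89100327e-04] 0.0
top [0.49651101 0.07264024 0.95821901]
jig_base 0.89 [278. 217.] 2924 [0.52  0.03  0.007]
jig_base 0.54 [280. 206.] 1600 [0.548 0.022 0.007]
notch 0.8 [284. 217.] 1671 [0.52  0.016 0.04 ]
hub_top 0.77 [281. 213.] 1801 [0.528 0.024 0.052]
thread_spool 0.67 [345. 162.] 289 [ 0.653 -0.142  0.047]
tape_roll_0 0.65 [203. 201.] 328 [0.566 0.222 0.02 ]
jar_empty 0.89 [166. 186.] 646 [0.6   0.297 0.097]
jar_empty 0.26 [177. 246.] 900 [0.456 0.271 0.097]
wood_block_0 0.78 [176. 247.] 952 [0.452 0.29  0.035]
tape_measure 0.96 [210. 147.] 461 [0.695 0.194 0.07 ]
tape_measure 0.59 [277. 215.] 1842 [0.523 0.034 0.07 ]
side [ 0.76352564 -0.50842605  0.94441198]
jig_base 0.88 [226. 216.] 2281 [0.528 0.034 0.007]
notch 0.7 [223. 216.] 1276 [0.528 0.011 0.04 ]
hub_top 0.7 [225. 211.] 1460 [0.532 0.02  0.052]
thread_spool 0.67 [245. 290.] 344 [ 0.654 -0.169  0.047]
tape_roll_0 0.55 [257. 178.] 336 [0.569 0.177 0.02 ]
jar_empty 0.64 [227. 219.] 1238 [ 0.556 -0.028  0.097]
jar_empty 0.55 [286. 144.] 665 [0.624 0.266 0.097]
wood_block_0 0.88 [236. 139.] 680 [0.462 0.291 0.035]
tape_measure 0.67 [305. 174.] 271 [0.701 0.2   0.07 ]
tape_measure 0.22 [259. 181.] 302 [0.589 0.133 0.07 ]
```

View pics/top.png

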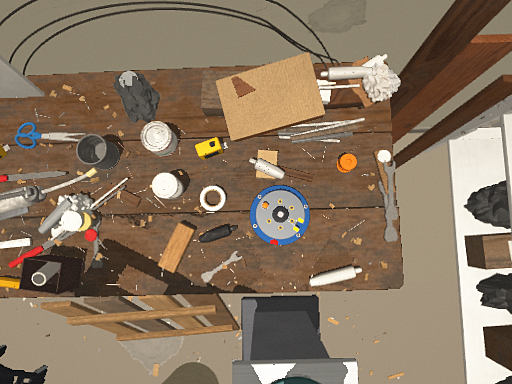

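View pics/side.png

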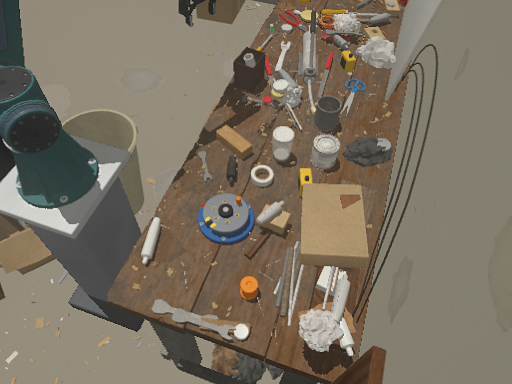

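The top view shows the jig at about (280,214), with the peg near (265,205), the yellow notch near (298,224) and the red arrow near (274,242). The side view has the jig at about (226,216). Next I'll measure by colour.

```bash
cat >> h.py <<'E'
def blobs(p,c,r=38):
    im=p['image'];hsv=cv2.cvtColor(im,cv2.COLOR_RGB2HSV).astype(int)
    H,S,V=hsv[...,0],hsv[...,1],hsv[...,2]
    yy,xx=np.mgrid[:384,:512];near=np.hypot(xx-c[0],yy-c[1])<r
    M={'orange':(H>=7)&(H<=18)&(S>170)&(V>150),'yellow':(H>=22)&(H<=34)&(S>150)&(V>120),'red':((H<=5)|(H>=174))&(S>150)&(V>100),'blue':(H>=95)&(H<=125)&(S>120)&(V>50)}
    out={}
    for k,m in M.items():
        m=(m&near).astype(np.uint8)
        n,l,st,ce=cv2.connectedComponentsWithStats(m)
        out[k]=[(st[i,4],ce[i]) for i in range(1,n) if st[i,4]>2]
        if k=='blue': out['bm']=m
    return out
E
python3 - <<'E'
from h import *
out=[]
for n,c in(('top',(280,214)),('side',(226,217))):
    p=bot.get_image(n);b=blobs(p,c)
    pts=np.argwhere(b['bm'])[:,::-1]; hull=cv2.convexHull(pts.astype(np.float32))[:,0]
    W=np.array([atz(p,h,.012)[:2] for h in hull.astype(float)])
    (cx,cy),r=cv2.minEnclosingCircle(W.astype(np.float32)); e=cv2.fitEllipse(W.astype(np.float32)*1000)
    print(n,'foot',cx,cy,r,e)
    for k,z in(('orange',.06),('yellow',.04),('red',.014)):
        for a,q in b[k]: print(k,a,np.round(q,1),np.round(atz(p,q,z),4))
    x,y=c; out.append(cv2.resize(p['image'][y-40:y+40,x-40:x+40],(400,400),interpolation=cv2.INTER_CUBIC))
cv2.imwrite('pics/c1.png',np.hstack(out)[:,:,::-1])
E
```

```text
top foot 0.526787281036377 0.025316888466477394 0.07770663499832153 ((526.5724487304688, 25.169099807739258), (153.76756286621094, 154.38912963867188), 29.67647361755371)
orange 16 [265.2 204.6] [0.55   0.0614 0.06  ]
yellow 18 [300.3 220. ] [ 0.5099 -0.0252  0.04  ]
yellow 18 [295.6 228.7] [ 0.4886 -0.0126  0.04  ]
red 35 [273.7 241.8] [0.4567 0.0421 0.014 ]
side foot 0.5305107235908508 0.023443158715963364 0.07730686664581299 ((530.2161865234375, 23.959293365478516), (153.2152099609375, 154.4949951171875), 13.544516563415527)
orange 17 [238.2 198. ] [0.5517 0.0664 0.06  ]
yellow 12 [206.8 218.8] [ 0.4912 -0.0121  0.04  ]
yellow 13 [212.7 224.9] [ 0.5131 -0.0245  0.04  ]
red 9 [203.4 204. ] [0.4558 0.0439 0.014 ]
```

View pics/c1.png

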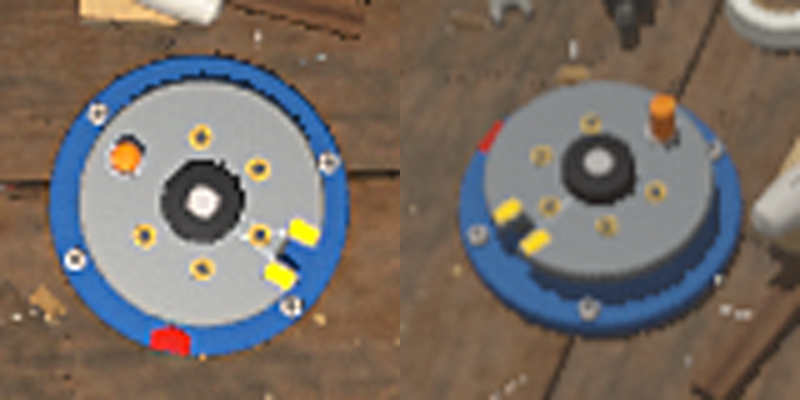

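Request:
step_arm --commands '[{"x": -0.214,"y": -0.148,"z": 0.062},{"x": -0.214,"y": -0.148,"z": 0.062},{"x": -0.214,"y": -0.148,"z": 0.062},{"x": -0.214,"y": -0.148,"z": 0.062},{"x": -0.214,"y": -0.148,"z": 0.062},{"x": -0.214,"y": -0.148,"z": 0.062},{"x": -0.214,"y": -0.148,"z": 0.062},{"x": -0.214,"y": -0.148,"z": 0.062},{"x": -0.214,"y": -0.148,"z": 0.062},{"x": -0.214,"y": -0.148,"z": 0.062},{"x": -0.214,"y": -0.148,"z": 0.062},{"x": -0.214,"y": -0.148,"z": 0.062},{"x": -0.214,"y": -0.148,"z": 0.062},{"x": -0.214,"y": -0.148,"z": 0.062},{"wz": 0.164},{}]' --claw -1

```text
validation failed for argument at $.co...
```

Request:
step_arm --commands '[{"x": -0.214,"y": -0.148,"z": 0.062},{"x": -0.214,"y": -0.148,"z": 0.062},{"x": -0.214,"y": -0.148,"z": 0.062},{"x": -0.214,"y": -0.148,"z": 0.062},{"x": -0.214,"y": -0.148,"z": 0.062},{"x": -0.214,"y": -0.148,"z": 0.062},{"x": -0.214,"y": -0.148,"z": 0.062},{"x": -0.214,"y": -0.148,"z": 0.062},{"x": -0.214,"y": -0.148,"z": 0.062},{"x": -0.214,"y": -0.148,"z": 0.062},{"x": -0.214,"y": -0.148,"z": 0.062},{"x": -0.214,"y": -0.148,"z": 0.062},{"x": -0.214,"y": -0.148,"z": 0.062},{"x": -0.214,"y": -0.148,"z": 0.062},{"wz": 0.164},{"z": 0}]' --claw -1

```text
validation failed for argument at $.co...
```

Request:
step_arm --commands '[{"x": -0.214,"y": -0.148,"z": 0.062,"wx": 0.0,"wy": 0.0,"wz": 0.0}]' --claw -1

```text
clock: 1.23
eef_pos: [0.2699, 0.5138, 0.2226]
tool_rot: [0.212, 0.977, 0.002, 0.0]
wrist_force: [1.4, 0.2, -0.3]
finger_gap: 0.817
finger_force: 0.0
```

Request:
step_arm --commands '[{"x": -0.214,"y": -0.148,"z": 0.062,"wx": 0,"wy": 0,"wz": 0},{"x": -0.214,"y": -0.148,"z": 0.062,"wx": 0,"wy": 0,"wz": 0},{"x": -0.214,"y": -0.148,"z": 0.062,"wx": 0,"wy": 0,"wz": 0},{"x": -0.214,"y": -0.148,"z": 0.062,"wx": 0,"wy": 0,"wz": 0},{"x": -0.214,"y": -0.148,"z": 0.062,"wx": 0,"wy": 0,"wz": 0},{"x": -0.214,"y": -0.148,"z": 0.062,"wx": 0,"wy": 0,"wz": 0},{"x": -0.214,"y": -0.148,"z": 0.062,"wx": 0,"wy": 0,"wz": 0},{"x": -0.214,"y": -0.148,"z": 0.062,"wx": 0,"wy": 0,"wz": 0},{"x": -0.214,"y": -0.148,"z": 0.062,"wx": 0,"wy": 0,"wz": 0},{"x": -0.214,"y": -0.148,"z": 0.062,"wx": 0,"wy": 0,"wz": 0},{"x": -0.214,"y": -0.148,"z": 0.062,"wx": 0,"wy": 0,"wz": 0},{"x": -0.214,"y": -0.148,"z": 0.062,"wx": 0,"wy": 0,"wz": 0},{"x": -0.214,"y": -0.148,"z": 0.062,"wx": 0,"wy": 0,"wz": 0},{"x": 0,"y": 0,"z": 0,"wx": 0,"wy": 0,"wz": 0.164},{"x": 0,"y": 0,"z": 0,"wx": 0,"wy": 0,"wz": 0}]' --claw -1

```text
clock: 3.1
eef_pos: [0.5292, 0.0752, 0.1009]
tool_rot: [0.276, 0.961, -0.0, -0.0]
wrist_force: [0.2, 0.2, -0.8]
finger_gap: -0.002
finger_force: 0.0
```

Request:
step_arm --commands '[{"x": 0,"y": 0,"z": 0.17,"wx": 0,"wy": 0,"wz": 0},{"x": 0,"y": 0,"z": 0.17,"wx": 0,"wy": 0,"wz": 0},{"x": -0.027,"y": 0,"z": 0,"wx": 0,"wy": 0,"wz": 0},{"x": -0.027,"y": 0,"z": 0,"wx": 0,"wy": 0,"wz": 0},{"x": -0.0313,"y": 0.0109,"z": 0,"wx": 0,"wy": 0,"wz": 0.1333},{"x": -0.0313,"y": 0.0109,"z": 0,"wx": 0,"wy": 0,"wz": 0.1333}]'

```text
clock: 3.85
eef_pos: [0.546, 0.0687, 0.0512]
tool_rot: [0.376, 0.927, 0.0, 0.0]
wrist_force: [-2.6, 0.9, -1.2]
finger_gap: -0.003
finger_force: 0.6
```

```bash
cat > look.py <<'E'
from h import *
import sys
s=bot.state();print(s['clock'],s['eef_pos'],s['wrist_force'])
out=[]
for n,c in(('top',(280,214)),('side',(226,217))):
    p=bot.get_image(n);b=blobs(p,c)
    C=np.array((.5267,.0253) if n=='top' else (.5303,.0238))
    for k,z in(('orange',.06),('yellow',.04),('red',.014)):
        for a,q in b[k]:
            v=atz(p,q,z)[:2]-C; print(n,k,a,np.round(q,1),'r',round(np.hypot(*v),4),'ang',round(np.degrees(np.arctan2(v[1],v[0]))%360,1))
    x,y=c; out.append(cv2.resize(p['image'][y-40:y+40,x-40:x+40],(400,400),interpolation=cv2.INTER_CUBIC))
cv2.imwrite(sys.argv[1],np.hstack(out)[:,:,::-1])
E
python3 look.py pics/c2.png
```

```text
3.85 [0.54595921 0.06869936 0.05122844] [-2.64402001  0.87930482 -1.18010913]
top yellow 12 [291.2 232. ] r 0.0531 ang 210.1
top red 28 [273.8 241.7] r 0.0718 ang 166.5
side yellow 10 [205.8 214.1] r 0.0527 ang 206.2
side yellow 10 [208.9 221.3] r 0.0516 ang 233.3
side red 5 [203. 205.] r 0.0762 ang 167.4
```

View pics/c2.png

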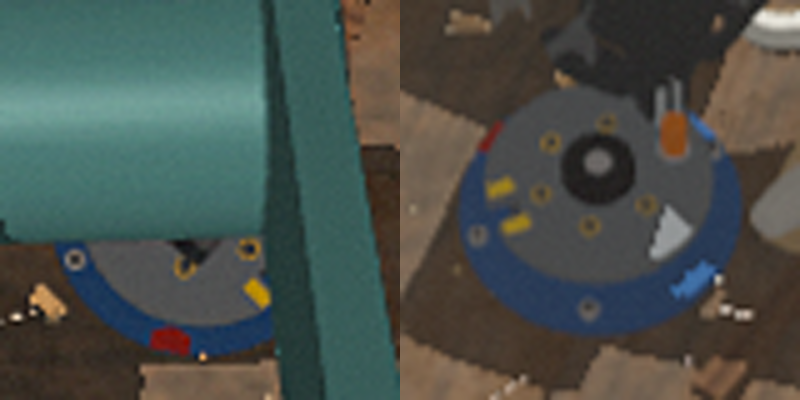

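The finger is on the peg and the plate has turned about 17° clockwise, putting the notch near 220° against the arrow at 166.5°. I'll keep pushing.

Request:
step_arm --commands '[{"x": -0.0313,"y": 0.0109,"z": 0,"wx": 0,"wy": 0,"wz": 0.1333},{"x": -0.0313,"y": 0.0109,"z": 0,"wx": 0,"wy": 0,"wz": 0.1333},{"x": -0.0313,"y": 0.0109,"z": 0,"wx": 0,"wy": 0,"wz": 0.1333},{"x": -0.0313,"y": 0.0109,"z": 0,"wx": 0,"wy": 0,"wz": 0.1333},{"x": -0.0313,"y": 0.0109,"z": 0,"wx": 0,"wy": 0,"wz": 0.1333},{"x": -0.0313,"y": 0.0109,"z": 0,"wx": 0,"wy": 0,"wz": 0.1333},{"x": -0.0313,"y": 0.0109,"z": 0,"wx": 0,"wy": 0,"wz": 0.1333},{"x": 0,"y": 0,"z": 0,"wx": 0,"wy": 0,"wz": 0}]'

```text
clock: 4.95
eef_pos: [0.5713, 0.0453, 0.0509]
tool_rot: [0.681, 0.732, 0.001, 0.001]
wrist_force: [0.4, 0.3, 0.6]
finger_gap: 0.0
finger_force: 0.0
```

```bash
python3 look.py pics/c3.png
```

```text
4.95 [0.57129467 0.04529423 0.05094895] [0.37240161 0.33869387 0.58425479]
top yellow 15 [276.4 235.1] r 0.0536 ang 168.8
top yellow 18 [286.3 234.4] r 0.0534 ang 195.6
top red 32 [273.8 241.9] r 0.0722 ang 166.6
side yellow 10 [208.9 202.7] r 0.0552 ang 165.6
side yellow 10 [206.1 210.3] r 0.0525 ang 193.0
side red 14 [203.6 204.3] r 0.0761 ang 165.2
```

View pics/c3.png

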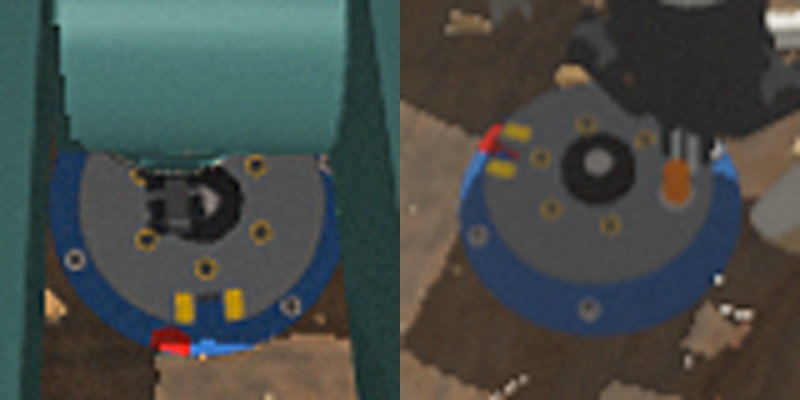

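Request:
step_arm --commands '[{"x": -0.0155,"y": 0.0059,"z": 0,"wx": 0,"wy": 0,"wz": 0.0667},{"x": -0.0155,"y": 0.0059,"z": 0,"wx": 0,"wy": 0,"wz": 0.0667},{"x": -0.0155,"y": 0.0059,"z": 0,"wx": 0,"wy": 0,"wz": 0.0667},{"x": -0.0155,"y": 0.0059,"z": 0,"wx": 0,"wy": 0,"wz": 0.0667},{"x": 0,"y": 0,"z": 0,"wx": 0,"wy": 0,"wz": 0}]'

```text
clock: 5.68
eef_pos: [0.5741, 0.0363, 0.0504]
tool_rot: [0.754, 0.657, 0.0, 0.0]
wrist_force: [-0.4, 1.3, -0.4]
finger_gap: 0.001
finger_force: 0.2
```

```bash
python3 look.py pics/c4.png
```

```text
5.675 [0.57408191 0.03629049 0.05039787] [-0.43004229  1.25126424 -0.35346958]
top yellow 15 [272.6 233.8] r 0.0529 ang 158.0
top yellow 15 [282.7 234.9] r 0.0528 ang 185.6
top red 5 [275.4 236.2] r 0.0572 ang 167.8
top red 30 [274.1 241.9] r 0.0721 ang 167.3
side yellow 10 [211.1 200.3] r 0.0559 ang 155.6
side yellow 9 [206.4 207.1] r 0.0543 ang 182.0
side red 18 [204.9 204.2] r 0.0735 ang 163.4
```

Request:
step_arm --commands '[{"x": -0.0117,"y": 0.0043,"z": 0,"wx": 0,"wy": 0,"wz": 0.05},{"x": -0.0117,"y": 0.0043,"z": 0,"wx": 0,"wy": 0,"wz": 0.05},{"x": 0,"y": 0,"z": 0,"wx": 0,"wy": 0,"wz": 0}]'

```text
clock: 6.15
eef_pos: [0.5747, 0.0323, 0.0501]
tool_rot: [0.78, 0.626, 0.0, 0.0]
wrist_force: [0.6, 0.3, 0.4]
finger_gap: 0.0
finger_force: 0.3
```

```bash
python3 look.py pics/c5.png
```

```text
6.15 [0.574736   0.03230544 0.05014867] [0.55767356 0.2833228  0.40275988]
top yellow 16 [271.  233.2] r 0.053 ang 153.4
top yellow 16 [280.8 235.2] r 0.0531 ang 180.6
top red 9 [275. 236.] r 0.0569 ang 166.7
top red 29 [274.1 241.9] r 0.072 ang 167.2
side yellow 11 [212.4 199.5] r 0.0554 ang 151.3
side yellow 9 [207.4 206.1] r 0.053 ang 177.8
side red 3 [206.  202.3] r 0.0752 ang 158.3
side red 8 [202.8 205. ] r 0.0768 ang 167.7
```

View pics/c5.png

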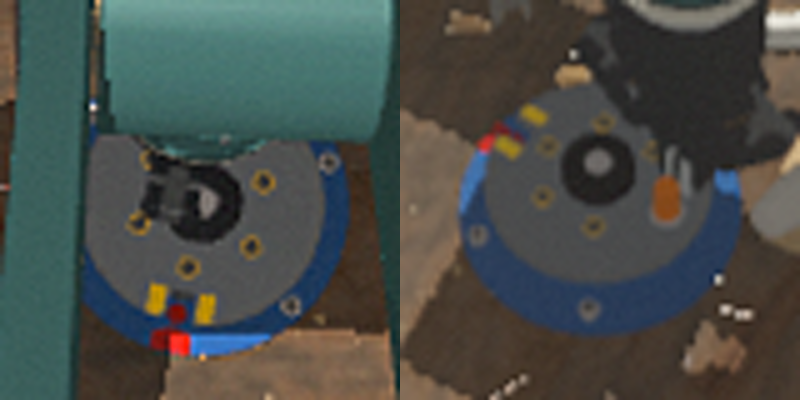

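Request:
step_arm --commands '[{"x": 0.04,"y": 0,"z": 0,"wx": 0,"wy": 0,"wz": 0},{"x": 0,"y": 0,"z": -0.125,"wx": 0,"wy": 0,"wz": 0},{"x": 0,"y": 0,"z": -0.125,"wx": 0,"wy": 0,"wz": 0},{"x": -0.0785,"y": -0.145,"z": 0,"wx": 0,"wy": 0,"wz": 0},{"x": -0.0785,"y": -0.145,"z": 0,"wx": 0,"wy": 0,"wz": 0},{"x": 0,"y": 0,"z": 0.1,"wx": 0,"wy": 0,"wz": 0},{"x": 0,"y": 0,"z": 0.1,"wx": 0,"wy": 0,"wz": 0},{"x": 0,"y": 0,"z": 0,"wx": 0,"wy": 0,"wz": 0}]'

```text
clock: 7.25
eef_pos: [0.528, 0.025, 0.0558]
tool_rot: [0.78, 0.626, -0.001, -0.001]
wrist_force: [-0.3, -0.7, 0.3]
finger_gap: 0.001
finger_force: 0.0
```

```bash
python3 look.py pics/c6.png
```

```text
7.25 [0.528039   0.02503825 0.05583132] [-0.2758155  -0.6743022   0.31030985]
top yellow 12 [270.9 233.6] r 0.054 ang 153.6
top red 29 [273.9 241.8] r 0.0719 ang 166.8
side yellow 11 [212.4 199.5] r 0.0554 ang 151.3
side yellow 10 [207.2 206. ] r 0.0538 ang 177.8
side red 9 [203.9 204. ] r 0.0761 ang 164.3
```

View pics/c6.png

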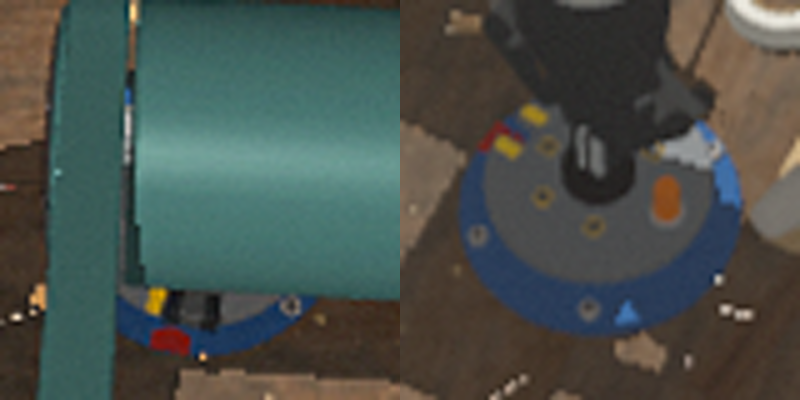

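The fingers are centred over the hub (side crop about (595,165)), and the plate hasn't moved. Now I'll press.

Request:
step_arm --commands '[{"x": 0,"y": 0,"z": 0.02,"wx": 0,"wy": 0,"wz": 0},{"x": 0,"y": 0,"z": 0.02,"wx": 0,"wy": 0,"wz": 0},{"x": 0,"y": 0,"z": 0.02,"wx": 0,"wy": 0,"wz": 0},{"x": 0,"y": 0,"z": 0,"wx": 0,"wy": 0,"wz": 0}]'

```text
clock: 7.85
eef_pos: [0.5286, 0.0247, 0.0486]
tool_rot: [0.78, 0.626, 0.0, 0.0]
wrist_force: [0.6, 0.8, 1.4]
finger_gap: -0.002
finger_force: 0.4
```

Request:
step_arm --commands '[{"x": 0,"y": 0,"z": 0.02,"wx": 0,"wy": 0,"wz": 0},{"x": 0,"y": 0,"z": 0.02,"wx": 0,"wy": 0,"wz": 0},{"x": 0,"y": 0,"z": 0,"wx": 0,"wy": 0,"wz": 0}]'

```text
clock: 8.22
eef_pos: [0.5285, 0.0247, 0.0425]
tool_rot: [0.78, 0.626, 0.0, 0.0]
wrist_force: [-0.3, 0.2, 1.0]
finger_gap: 0.005
finger_force: 0.3
```

Request:
step_arm --commands '[{"x": 0,"y": 0,"z": 0.015,"wx": 0,"wy": 0,"wz": 0},{"x": 0,"y": 0,"z": 0,"wx": 0,"wy": 0,"wz": 0}]'

```text
clock: 8.48
eef_pos: [0.5285, 0.0247, 0.0403]
tool_rot: [0.78, 0.626, 0.0, 0.0]
wrist_force: [1.7, -1.0, 2.1]
finger_gap: -0.001
finger_force: 1.0
```

Request:
step_arm --commands '[{"x": 0,"y": 0,"z": 0.01,"wx": 0,"wy": 0,"wz": 0},{"x": 0,"y": 0,"z": 0,"wx": 0,"wy": 0,"wz": 0}]'

```text
clock: 8.72
eef_pos: [0.5286, 0.0248, 0.0399]
tool_rot: [0.78, 0.626, 0.0, 0.0]
wrist_force: [-2.8, -0.8, 15.6]
finger_gap: -0.003
finger_force: 7.6
```

It stops hard at z = 0.0399 with 15.6 N, so the plate is home. I'll retreat straight up and check.

Request:
step_arm --commands '[{"x": 0,"y": 0,"z": -0.05,"wx": 0,"wy": 0,"wz": 0},{"x": 0,"y": 0,"z": -0.3,"wx": 0,"wy": 0,"wz": 0},{"x": 0,"y": 0,"z": -0.3,"wx": 0,"wy": 0,"wz": 0},{"x": 0,"y": 0.3,"z": -0.3,"wx": 0,"wy": 0,"wz": 0},{"x": 0.3,"y": 0,"z": 0,"wx": 0,"wy": 0,"wz": 0},{"x": 0.3,"y": 0,"z": 0,"wx": 0,"wy": 0,"wz": 0},{"x": 0.3,"y": 0,"z": 0,"wx": 0,"wy": 0,"wz": 0},{"x": 0.3,"y": 0,"z": 0,"wx": 0,"wy": 0,"wz": 0},{"x": 0,"y": 0,"z": 0,"wx": 0,"wy": 0,"wz": 0}]'

```text
clock: 9.85
eef_pos: [0.6104, 0.1939, 0.18]
tool_rot: [0.779, 0.627, 0.0, -0.0]
wrist_force: [-0.2, -0.7, 0.1]
finger_gap: -0.001
finger_force: 0.0
```

```bash
python3 look.py pics/c7.png
```

```text
9.85 [0.61035448 0.19386092 0.18003331] [-0.24862808 -0.68020469  0.06353542]
top orange 23 [283.4 196.6] r 0.0427 ang 347.4
top yellow 15 [270.8 232.9] r 0.0527 ang 152.6
top yellow 14 [280.5 235. ] r 0.0526 ang 179.8
top red 7 [275.  236.3] r 0.0576 ang 166.9
top red 28 [273.8 241.7] r 0.0718 ang 166.5
side orange 20 [238.9 216.7] r 0.0452 ang 343.6
side yellow 9 [212.6 201.9] r 0.0492 ang 156.6
side yellow 9 [207.4 208.1] r 0.0507 ang 184.5
side red 18 [205.4 204.6] r 0.0713 ang 163.6
```

View pics/c7.png

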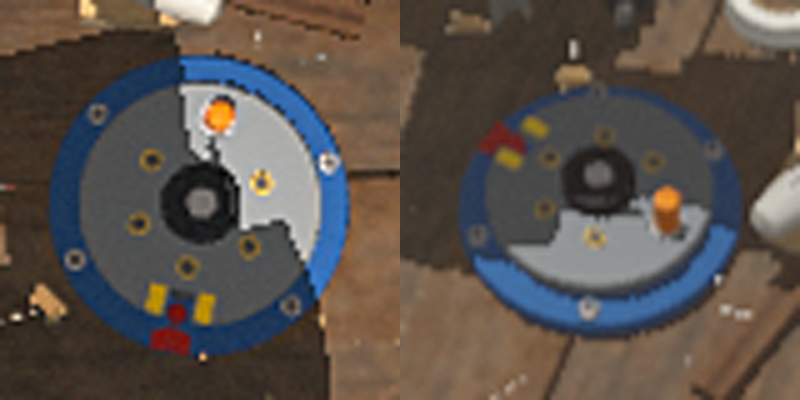

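The pin sits in the notch between the yellow marks (top crop about (177,313)). In the side view the plate is about 2 px lower on the foot, and the hand is clear.

```bash
python3 -c "
from workcell import bot
print(bot.finish_job())"
```

```text
the job is handed in; nothing more can be done
None
```

The job is done and handed in at about 10 s: the plate was pushed round until its notch stood over the pin, then pressed fully home (hub top at 40 mm), and the hand was left clear of everything.

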